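Gauge the bore of a microscope's photo tube

ROBOT

A 6-joint arm with a two-finger parallel gripper is mounted at the origin on the work surface. World frame = base frame: x ahead of the robot, y to its left, z up, the work surface at z = 0. Lengths are in m, angles in rad, forces in N, time in s.
With the tool pointing down it reaches from about 0.25 to 0.8 m from the base axis. Payload 8.5 kg.
Tool frame: the origin (TCP) lies midway between the tips of the shut fingers; the grasp point (between the pads) lies robot.hold_point_z behind it (robot.hold_point_z is the distance from the TCP to the grasp point, in m); z points along the fingers, y is the line along which they close (so a half turn about z gives the same grasp; the last joint's range is limited). The gripper opens to 85 mm and grips with 20 to 120 N. Pads are 22 mm wide; open, the fingers measure 114 mm over their backs; the gripper's body (76 mm by 85 mm) begins 54 mm behind the grasp point. The pads swing forward as they close: fully open they stand 13 mm farther back than shut.
Start: joints at [1.12, 0.238, -0.013, 1.319, 0, 1.571], TCP at [0.229, 0.473, 0.231] pointing down, gripper open.
Joint ranges: [-2.66, 2.66], [-1.03, 1.9], [-1.14, 1.46], [-1.82, 2.27], [-1.45, 1.34], [-3.14, 3.14]. Speed limits (rad/s): [2.22, 2.22, 2.79, 3.14, 3.14, 3.14].

INTERFACE

Orientations are given as a unit quaternion [w, x, y, z].
In Python, from bench import robot gives the robot as it stands.
- The arm moves only by the shell command python3 -m handwheel [FORCE], which reads ROWS from standard input. ROWS is a JSON list of rows, 1 to 8 of them, each of 7 numbers: a rotation vector rx, ry, rz in a scale on which 1.0 is 4 rad, then dx, dy, dz in parts of the range, where 1.0 means 50 cm, then the opening from 0.0 (shut) to 1.0 (fully open); each row shifts and turns the commanded pose from where the row before left it, along the tool's axes as they then stand; what a row does not reach is not made up. A row lasts 1/8 s, in which the tool goes at most 0.0625 m and 0.188 rad, less where a joint would pass 70% of its speed; a pose out of reach is approached as far as the arm can. The fingers move at their own pace and stop on an object; FORCE is the grip in N (left out, the last holds). Time passes only in rows, so rows that do not move let the fingers close. It prints the time, the measured TCP pose, the force, the opening and the grip force at its end. A shift or turn number past 1, either way, is cut back to 1. Input that does not fit is refused with a message, and nothing moves.
- robot.state(): the state, without advancing time (a new reading comes with each control period).
- robot.capture(name): name is "scene" or "top" or "wrist"; returns a dict with "image" (400x640x3 uint8, red, green, blue), "depth" (400x640 float32, m along the optical axis (not along the pixel's ray), 0 where there is no reading), "camera_matrix" (3x3 intrinsics, pixels), "k1" (the pictures are not rectified: a ray, as slopes to the right and down, at radius r is drawn at 1 + k1 r^2 times it, then the intrinsics apply), "position" and "orientation" of the camera in the world; the wrist camera has in their place "tool_from_camera" (4x4, takes a point from camera to tool coordinates, whose origin is the TCP and whose axes are the flange's). Camera axes: x right, y down, z forward; pixel columns grow to the right and rows downward; lengths in m; the calibration is good to about 2 mm. A picture is of the moment at which its call begins: read the wrist's pose just before it.
- robot.job_done(): hands the job in; it is judged then, once.
Trained networks look in the newest picture that a camera, given by its name, has taken for a name from the list of things; names that differ only in an ending like _2 or _b are one class to them, and where a whole thing is asked for, a point or a joint stands for the part that bears it (a point fixed in the world has none). Each returns a list of dicts, best first, with "p" (0 to 1); they miss things now and then, are a little off and sometimes report something else, mostly with a low value. They report only what shows in the picture. A call takes as long as a camera call. They do not tell look-alikes from the thing itself.
- robot.search_frame(camera, target): "location" ([column, row] as shares, 0 to 1, of the picture: columns of its width, rows of its height, amid what is visible of it).
- robot.outline_of(camera, target): "region" (400x640 bool, what is visible of it) and "location" ([column, row] as shares, 0 to 1, of the picture: columns of its width, rows of its height, amid what is visible of it).
The state is a dict: "time_s": time; "qpos": joint angles; "joint_velocities": joint speeds; "tau": joint torques, N m; "eef_pos": TCP position; "ee_rot": TCP orientation; "wrist_force": force on the tool from outside, world axes, zero at the start; "wrist_torque": the same for the moment, N m; "grip_width": opening from 0.0 (shut) to 1.0 (fully open); "finger_force": force on a finger pad.
Only numpy, scipy, OpenCV 4.12 (cv2) and the standard library are available. Lean on these libraries where they do the work, as an engineer would, in place of code of your own. Each camera call takes 0.05 s, during which the arm holds its last target. There are 200 camera calls.

TASK

Measure the bore of the photo tube, the upright open tube on top of the microscope viewing head, with the telescoping bore gauge: lift the gauge from its stand by its two finger pads, which draws the plungers in, slide it gently down into the tube until its collar sits fully home on the rim, and let go of the pads so that the plungers spring out against the bore. Turn the gauge's knob clockwise until it is tight, then draw the gauge straight up out of the tube by the knob, keeping the plungers locked at the bore's size, and stand it back in its stand. Do not force or bump the tube, push the viewing head about, or disturb anything else on the bench.

Things in the scene. Friction and masses are not known exactly. Their poses are not given: they have to be found in the camera images.
- viewing_head: Trinocular microscope viewing head (2.2 kg, loose, standing on its round flange 84 mm across): a white housing about 150 mm long, 92 mm wide and 74 mm tall, two black eyepieces leaning up and out to its own -x (they reach 155 mm from the tube's axis and 105 mm of height), and the black upright photo tube. Origin: on the bench, on the photo tube's axis; z up.
- tube_foot (a point): On the photo tube's axis, at the housing's top face, 74 mm above the bench. The tube is 42 mm outside, metal-ended, with 4 mm wall and a bore of about 34 mm, open down to the housing. It draws out for parfocal setting and is clamped at a setting that is NOT measured: its flat top rim stands 51 to 61 mm above this point (125 to 135 mm above the bench).
- gauge_stand: Gauge stand: fixed grey block 86 x 86 x 62 mm with one upright round hole 45 mm wide right through. Origin: on the bench under the hole.
- stand_hole (a point): Centre of the stand's hole at the block's top face, 62 mm above the bench. The gauge's collar rests on this face, its head hanging in the hole with play all round.
- gauge: Telescoping bore gauge, upright, 0.28 kg. Origin: on its axis, at the underside of its aluminium stop collar (56 mm across, 6 mm thick); z up. Below: a guide boss with a conical nose, 9 mm tall, 32 mm across (1 mm play in the bore), and a stem with a cross head; lowest point 44 mm below the origin. Above: a black handle, 16 mm along x, 14 mm along y, up to 61 mm.
- gauge_pads (a point): On the gauge's axis, 38 mm above its origin, midway between the two steel finger pads on the handle's +y and -y sides (18 mm wide along x, from 25 to 51 mm above the origin). Pad and plunger of a side are one piece, sliding along the gauge's y: free, the pads measure 39 mm over their outer faces; squeezed to their stops, 31 mm. Springs push out with about 3 N a side.
- gauge_knob (a point): Centre of the lock knob on top of the gauge: round, knurled steel, 25 mm across, on the gauge's axis, from 62 to 84 mm above the gauge's origin; this point is 76 mm above it.
- lock (a joint): Turn of the lock knob, rad: grows clockwise seen from above. Starts loose, under 0.2 (plungers free); binds from 0.43; tight above 1.0; stop at 1.4. Takes 0.03 to 0.05 N m, which the gauge in the tube with plungers out can bear; stays where left. Squeezing the pads or a hard side load on the tips pushes even locked plungers in.
- tip_l (a point): Outermost point of the gauge's +y plunger, 38 mm below the gauge's origin. Sprung out in a bore, the two tips grip its wall and hold the gauge at the height where it was let go; pushing or pulling it along the bore then takes about 6 N.
- tip_r (a point): Outermost point of the gauge's -y plunger, 38 mm below the gauge's origin. Distance to tip_l: 31 mm drawn in, 39 mm free, about 34 mm in the photo tube's bore.
- camera: Bystander: grey square microscope camera, 58 x 58 x 54 mm, standing lens-mount up. Origin under its centre.
- micrometer: Bystander: small outside micrometer lying flat, about 130 mm long. Origin under its centre.
- adapter: Bystander: loose aluminium adapter sleeve, 42 mm across and 32 mm tall, standing on end: NOT the tube to be measured. Origin under its centre.
- eyepiece: Bystander: spare black eyepiece, 38 mm across and 58 mm tall, standing on its narrow barrel. Origin under its centre.
- dishes: Bystander: pile of three clear culture dishes, 63 mm across, 42 mm tall. Origin under its centre.
- media: Bystander: glass bottle with blue cap, 68 mm across, 138 mm tall. Origin under its centre.
- jar: Bystander: white jar with black lid, 74 mm across, 98 mm tall. Origin under its centre.
- driver: Bystander: screwdriver lying on the bench, 160 mm long. Origin under its centre.
There are look-alikes about, which are no part of the job. Leave any orange or pink look-alike of the gauge alone.

How it is judged:
On the way, in this order (a step that is already met when the one before it is completed fails the run):
1. the gauge is in the photo tube, upright, collar home on the rim (within 2 mm; photo_tube_c0 is the lens in the tube's foot, 49.5 mm below the rim), knob loose, plungers sprung out to the bore (horizontal distance between gauge and photo_tube_c0 below 0.004 m and distance between gauge and photo_tube_c0 below 0.0515 m and angle between gauge's own z axis and vertical below 0.05 rad and distance between tip_l and tip_r between 0.0333 and 0.036 m and value of joint lock below 0.4 rad), for 0.2 s.
2. the knob is turned tight (past 1 rad) with the gauge still fully home in the tube (horizontal distance between gauge and photo_tube_c0 below 0.004 m and distance between gauge and photo_tube_c0 below 0.0515 m and angle between gauge's own z axis and vertical below 0.05 rad and distance between tip_l and tip_r between 0.0333 and 0.036 m and value of joint lock above 1 rad), for 0.2 s.
3. the gauge is drawn clear of the tube, plungers still locked at the bore's size (distance between tip_l and tip_r between 0.0333 and 0.036 m and distance between gauge and photo_tube_c0 above 0.1 m and value of joint lock above 0.9 rad), for 0.1 s.
At the end, for the whole second after the job is handed in: The gauge rests in its stand, collar on the block (origin within 3 mm of its top face, 8 mm of the hole's axis, upright within 3.4 degrees), knob tight (over 0.9 rad), plunger tips at the bore's size, 33.3 to 36.0 mm apart; viewing head upright, within 15 mm of its start (horizontal distance between gauge and stand_hole below 0.008 m and z of gauge in the frame of stand_hole between -0.003 and 0.003 m and angle between gauge's own z axis and vertical below 0.06 rad and linear speed of gauge below 0.02 m/s and distance between tip_l and tip_r between 0.0333 and 0.036 m and value of joint lock above 0.9 rad and angle between viewing_head's own z axis and vertical below 0.05 rad and distance of viewing_head from where it was at the start of the episode below 0.015 m); the robot touches nothing.
It fails at once if the gauge is forced: more than 25 N between gauge and viewing head (contact force between gauge and viewing_head above 25 N).
It fails at once if the hand or arm strikes the viewing head (more than 8 N) (contact force between the arm and viewing_head above 8 N).
It fails at once if the viewing head is pushed more than 15 mm or tipped (distance of viewing_head from where it was at the start of the episode above 0.015 m or angle between viewing_head's own z axis and vertical above 0.1 rad).
It fails at once if a bystander is moved more than 25 mm (distance of any of camera, micrometer, adapter, eyepiece, dishes, media, jar, driver from where it was at the start of the episode above 0.025 m).
It also fails if it takes over 62 s, if anything falls off the work surface, if the arm or the gripper's body presses on something with over 40 N, if the wrist force passes 120 N, or if a joint passes its speed limit or range.

## Working session

There is one attempt and no reset: what is moved stays moved. The work goes in short steps, Python scripts to look and compute and a shell command to move; the robot and the scene stay as the last step left them, time stands still between calls to the robot, and variables do not carry over. Pictures are saved under pics/ and viewed, at most 10 in all, crops included, and the job is handed in when it is done.

```bash
ls; mkdir -p pics; cat > h.py <<'E'
import numpy as np, cv2, sys
from scipy.spatial.transform import Rotation as R
from bench import robot
def rot(q): return R.from_quat([q[1],q[2],q[3],q[0]]).as_matrix()
def cap(n):
    s=robot.state(); c=robot.capture(n)
    if 'tool_from_camera' in c:
        T=np.eye(4); T[:3,:3]=rot(s['ee_rot']); T[:3,3]=s['eef_pos']; T=T@np.array(c['tool_from_camera'])
    else:
        T=np.eye(4); T[:3,:3]=rot(c['orientation']); T[:3,3]=c['position']
    c['T']=T; return c
def rays(c,uv):
    K=np.array(c['camera_matrix']); uv=np.asarray(uv,float).reshape(-1,1,2)
    d=np.array([c['k1'],0,0,0,0],float)
    return cv2.undistortPoints(uv,K,d).reshape(-1,2)
def onplane(c,uv,z):
    r=rays(c,uv); d=np.c_[r,np.ones(len(r))]@c['T'][:3,:3].T; o=c['T'][:3,3]
    return o+d*((z-o[2])/d[:,2])[:,None]
def cloud(c):
    v,u=np.mgrid[0:400,0:640]; r=rays(c,np.c_[u.ravel(),v.ravel()]); D=c['depth'].ravel()
    P=np.c_[r*D[:,None],D]@c['T'][:3,:3].T+c['T'][:3,3]; P[D==0]=np.nan
    return P.reshape(400,640,3)
def save(c,n): cv2.imwrite('pics/'+n+'.png',cv2.cvtColor(c['image'],cv2.COLOR_RGB2BGR))
E
python3 - <<'E'
from h import *
s=robot.state(); print(s, robot.hold_point_z)
for n in ('top','scene'):
    c=cap(n); save(c,n+'0'); P=cloud(c)
    print(n,c['T'][:3,3].round(3),c['k1'])
    for t in ['viewing_head','tube_foot','gauge_stand','gauge','gauge_pads','gauge_knob','camera','micrometer','adapter','eyepiece','dishes','media','jar','driver']:
        for o in robot.outline_of(n,t)[:3]:
            m=o['region']; Q=P[m]; Q=Q[~np.isnan(Q[:,0])]
            x,y=o['location']
            if len(Q): print(t,round(o['p'],2),(round(x*640),round(y*400)),m.sum(),np.median(Q,0).round(3),'ztop',np.percentile(Q[:,2],97).round(3))
E
```

```text
pics
{'time_s': 0.0, 'qpos': array([ 1.11995443e+00,  2.38766138e-01, -1.42639999e-02,  1.31918907e+00,
        1.62360331e-06,  1.57076443e+00]), 'joint_velocities': array([ 0.00015768,  0.00083576, -0.00053104, -0.00147997, -0.00172522,
       -0.00029483]), 'tau': array([ 4.72934698e-03, -5.38779616e+01,  3.46435511e+01,  1.84713397e-02,
        3.70472671e-04,  7.72943224e-06]), 'eef_pos': array([0.22857282, 0.47216749, 0.23068151]), 'ee_rot': array([-1.59821361e-04,  2.23501081e-01,  9.74703422e-01, -6.93258100e-04]), 'wrist_force': array([ 0.15558981,  0.13099629, -0.21169577]), 'wrist_torque': array([ 0.00639923, -0.01502355,  0.02966314]), 'finger_force': 0.0, 'grip_width': 1.002241714845329} 0.0187
top [0.362 0.029 1.112] -0.07657381429314997
viewing_head 0.59 (259, 220) 2121 [0.534 0.206 0.075] ztop 0.132
tube_foot 0.82 (254, 220) 2111 [0.534 0.206 0.075] ztop 0.132
gauge_stand 0.68 (404, 211) 677 [ 0.546 -0.194  0.061] ztop 0.064
gauge 0.62 (411, 247) 357 [ 0.444 -0.197  0.051] ztop 0.129
gauge 0.61 (459, 243) 419 [ 0.449 -0.323  0.05 ] ztop 0.129
gauge 0.57 (408, 202) 264
[... 1832 characters left out ...]
 (359, 194) 1673 [0.578 0.197 0.072] ztop 0.129
micrometer 0.71 (323, 232) 180 [0.618 0.028 0.013] ztop 0.02
adapter 0.68 (300, 215) 191 [0.503 0.017 0.022] ztop 0.035
eyepiece 0.44 (275, 202) 166 [ 0.423 -0.026  0.045] ztop 0.061
eyepiece 0.42 (356, 195) 1673 [0.577 0.196 0.071] ztop 0.127
dishes 0.62 (370, 240) 415 [0.734 0.114 0.041] ztop 0.047
dishes 0.54 (327, 232) 145 [0.622 0.029 0.013] ztop 0.02
media 0.6 (189, 279) 1187 [ 0.644 -0.408  0.075] ztop 0.139
media 0.25 (302, 257) 1089 [ 0.743 -0.126  0.071] ztop 0.101
jar 0.56 (302, 259) 1050 [ 0.744 -0.126  0.073] ztop 0.101
driver 0.48 (378, 173) 73 [0.444 0.409 0.022] ztop 0.03
driver 0.17 (302, 216) 162 [0.506 0.018 0.023] ztop 0.035
```

```bash
python3 - <<'E'
import cv2
a=cv2.imread('pics/top0.png'); cv2.imwrite('pics/t1.png',cv2.resize(a[120:290,160:520],(800,378),interpolation=3))
b=cv2.imread('pics/scene0.png'); cv2.imwrite('pics/s1.png',cv2.resize(b[120:320,150:430],(784,560),interpolation=3))
E
```

```text
(no output)
```

View pics/t1.png

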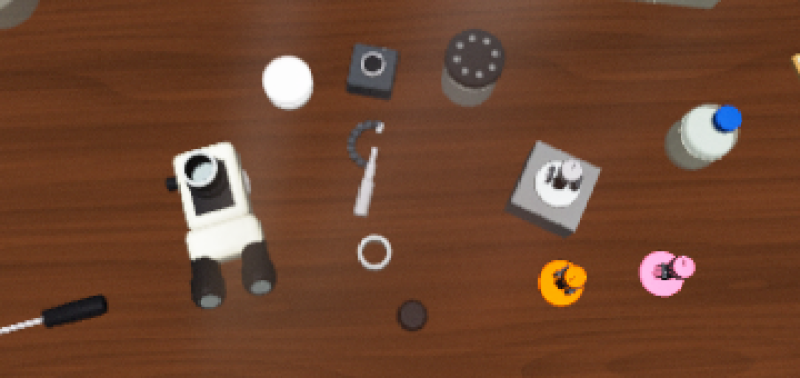

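View pics/s1.png

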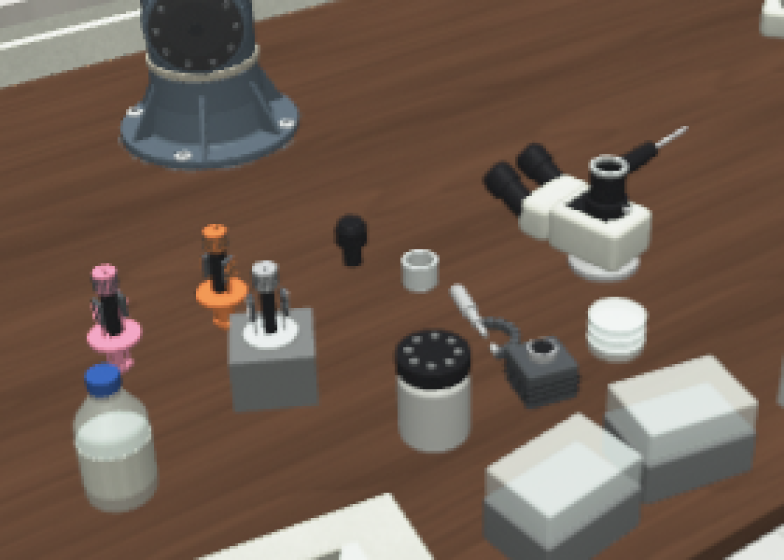

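```bash
cat >> h.py <<'E'
def delta(p,yd=None):
    """tool-axis shift to TCP p; yd: wanted world dir of tool y (2d), tool down"""
    s=robot.state(); Rm=rot(s['ee_rot']); 
    print('pos',s['eef_pos'].round(4),'z',Rm[:,2].round(3),'y',Rm[:,1].round(3),'q6',s['qpos'][5].round(3),'w',round(s['grip_width'],3),'t',round(s['time_s'],2))
    print('tool delta',(Rm.T@(np.array(p)-s['eef_pos'])).round(4))
    if yd is not None:
        y=np.array([yd[0],yd[1],0.]); y/=np.linalg.norm(y)
        if y@Rm[:,1]<0: y=-y
        z=np.array([0,0,-1.]); W=np.c_[np.cross(y,z),y,z]
        print('rotvec tool',R.from_matrix(Rm.T@W).as_rotvec().round(4),' delta in final axes',(W.T@(np.array(p)-s['eef_pos'])).round(4))
E
python3 - <<'E'
from h import *
c=cap('wrist'); print(np.array(c['tool_from_camera']).round(4)); print(c['camera_matrix'])
c=cap('top'); P=cloud(c)
print('tube',onplane(c,[[251,196]],0.13)); 
m=(P[...,2]>.11)&(abs(P[...,0]-.55)<.1)&(abs(P[...,1]-.22)<.1); print(m.sum(),np.nanmean(P[m],0),np.nanmax(P[m],0),np.nanmin(P[m],0))
m=(P[...,2]>.14)&(abs(P[...,0]-.55)<.1)&(abs(P[...,1]+.2)<.1); print('knob',m.sum(),np.nanmean(P[m],0))
delta([.58,.23,.32])
E
```

```text
[[ 8.000e-04 -9.547e-01 -2.977e-01  7.520e-02]
 [ 1.000e+00  6.000e-04  8.000e-04  7.000e-04]
 [-6.000e-04 -2.977e-01  9.547e-01 -1.437e-01]
 [ 0.000e+00  0.000e+00  0.000e+00  1.000e+00]]
[[327.95459616   0.         320.35804751]
 [  0.         327.95459616 202.24344598]
 [  0.           0.           1.        ]]
tube [[0.58859293 0.21648753 0.13      ]]
145 [0.58983555 0.22027504 0.12708273] [0.60993368 0.24173903 0.1364148 ] [0.5703043  0.19961631 0.11036914]
knob 70 [ 0.56500293 -0.20577152  0.14487125]
pos [0.2287 0.4725 0.2313] z [-0. -0. -1.] y [ 0.436  0.9   -0.   ] q6 1.571 w 0.999 t 1.6
tool delta [-0.4219 -0.0653 -0.0887]
```

Units first: shifts go in shares of 50 cm and turns go in shares of 4 rad. So -0.06 m is -0.12, -0.05 m is -0.1.

```bash
echo '[[0, 0, 0, -0.1, -0.016, -0.04, 1], [0, 0, 0, -0.12, -0.018, -0.04, 1], [0, 0, 0, -0.12, -0.018, -0.03, 1], [0, 0, 0, -0.12, -0.018, -0.02, 1], [0, 0, 0, -0.12, -0.018, -0.02, 1], [0, 0, 0, -0.12, -0.018, -0.02, 1], [0, 0, 0, -0.11, -0.018, 0, 1], [0, 0, 0, 0, 0, 0, 1]]' | python3 -m handwheel
python3 - <<'E'
from h import *
c=cap('wrist'); save(c,'w1'); P=cloud(c)
m=(P[...,2]>.118)&(P[...,2]<.145)&(abs(P[...,0]-.589)<.04)&(abs(P[...,1]-.218)<.04); Q=P[m]
print(len(Q),Q.mean(0),np.percentile(Q[:,2],[5,25,50,75,95]).round(4))
v,u=np.where(m); print(u.min(),u.max(),v.min(),v.max())
i=c['image'][v.min()-15:v.max()+15,u.min()-20:u.max()+20]; cv2.imwrite('pics/w1c.png',cv2.resize(i[...,::-1],None,fx=5,fy=5,interpolation=3)); print(i.shape)
delta([.565,-.206,.30])
E
```

```text
time_s: 2.6
eef_pos: [0.5679, 0.2385, 0.3147]
ee_rot: [-0.0, 0.226, 0.974, -0.001]
wrist_force: [0.1, 0.7, -0.1]
grip_width: 0.999
finger_force: 0.0
746 [0.59175357 0.2223771  0.13110133] [0.1199 0.1277 0.1339 0.1347 0.1357]
296 336 182 224
(72, 80, 3)
pos [0.5663 0.2397 0.315 ] z [-0.001 -0.    -1.   ] y [ 0.438  0.899 -0.001] q6 0.854 w 0.999 t 2.65
tool delta [-0.1942 -0.4011  0.0152]
```

View pics/w1.png

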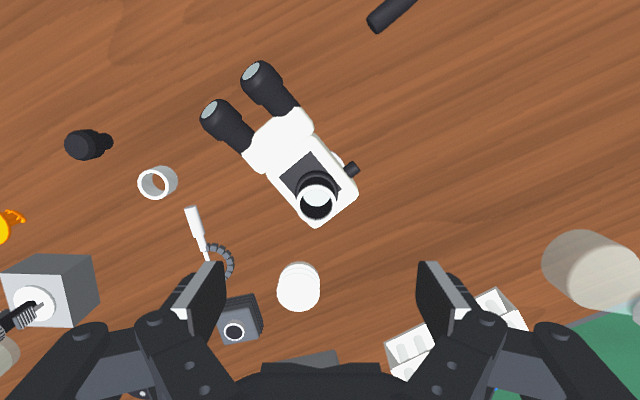

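```bash
cat >> h.py <<'E'
def annulus(c,x0,y0,zlo,zhi,r=0.04):
    P=cloud(c); m=(P[...,2]>zlo)&(P[...,2]<zhi)&(np.hypot(P[...,0]-x0,P[...,1]-y0)<r); Q=P[m]
    ce=cv2.minEnclosingCircle(Q[:,:2].astype(np.float32))
    print(len(Q),'z med',np.median(Q[:,2]).round(4),'mean',Q[:,:2].mean(0).round(4),'box mid',((Q.max(0)+Q.min(0))/2).round(4)[:2],'encl',np.round(ce[0],4),round(ce[1],4))
    return m,Q
E
python3 - <<'E'
from h import *
c=cap('wrist'); print('tube'); annulus(c,.59,.222,.1325,.137)
o=robot.state()['eef_pos'];print(o)
E
echo '[[0, 0, 0, -0.048, -0.1, 0, 1], [0, 0, 0, -0.048, -0.1, 0, 1], [0, 0, 0, -0.048, -0.1, 0, 1], [0, 0, 0, -0.048, -0.1, 0, 1], [0, 0, 0, -0.048, -0.1, 0, 1], [0, 0, 0, -0.048, -0.1, 0, 1], [0, 0, 0, -0.048, -0.1, 0, 1], [0, 0, 0, -0.052, -0.1, 0.03, 1]]' | python3 -m handwheel
echo '[[0, 0, 0, 0, 0, 0, 1]]' | python3 -m handwheel
python3 - <<'E'
from h import *
c=cap('wrist'); save(c,'w2'); 
print('collar');annulus(c,.562,-.2,.064,.072,.035)
print('knob');annulus(c,.562,-.2,.14,.15,.025)
print('pads');m,Q=annulus(c,.562,-.2,.109,.118,.025)
print('block');m,Q=annulus(c,.562,-.2,.058,.064,.07)
print(cv2.minAreaRect((Q[:,:2]*1000).astype(np.float32)))
i=c['image']; cv2.imwrite('pics/w2c.png',cv2.resize(i[110:330,190:450][...,::-1],None,fx=2.6,fy=2.6,interpolation=3))
E
```

```text
tube
475 z med 0.1346 mean [0.5915 0.2225] box mid [0.5918 0.2222] encl [0.5919 0.2221] 0.0214
[0.56527837 0.24056196 0.31534626]
time_s: 3.7
eef_pos: [0.5656, -0.2036, 0.3024]
ee_rot: [0.001, 0.222, 0.975, -0.0]
wrist_force: [1.1, 1.2, 0.3]
grip_width: 0.998
finger_force: 0.0
time_s: 3.82
eef_pos: [0.5647, -0.2053, 0.2997]
ee_rot: [-0.001, 0.225, 0.974, -0.0]
wrist_force: [0.3, 0.8, 0.1]
grip_width: 1.001
finger_force: 0.0
collar
1048 z med 0.0689 mean [ 0.5565 -0.1992] box mid [ 0.5624 -0.1995] encl [ 0.5619 -0.1999] 0.0349
knob
577 z med 0.1471 mean [ 0.5663 -0.2058] box mid [ 0.5671 -0.2062] encl [ 0.5672 -0.2061] 0.0133
pads
194 z med 0.1138 mean [ 0.5669 -0.2033] box mid [ 0.5673 -0.2046] encl [ 0.5673 -0.206 ] 0.0218
block
2898 z med 0.063 mean [ 0.5621 -0.2039] box mid [ 0.5663 -0.2052] encl [ 0.5662 -0.2052] 0.0604
((566.644775390625, -205.27857971191406), (86.11431121826172, 86.55419158935547), 62.32138442993164)
```

View pics/w2c.png

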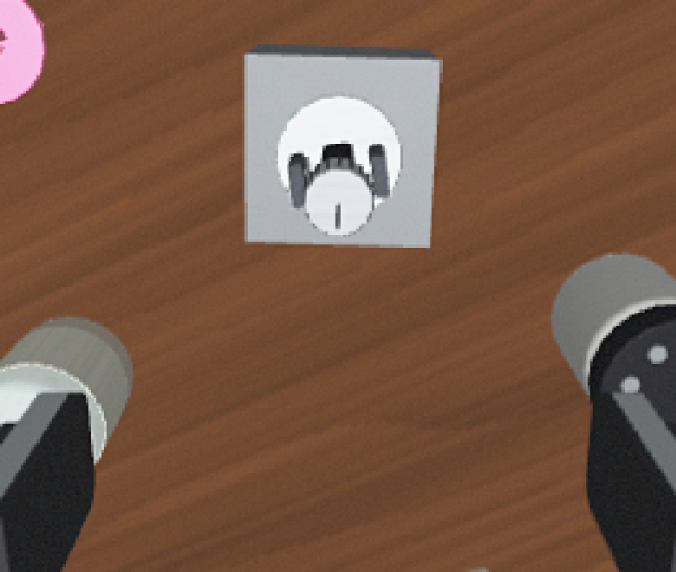

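```bash
cat > m.py <<'E'
from h import *
out=[];S=[];A=[]
for k in range(4):
    c=cap('wrist'); S.append(robot.state()['eef_pos']); P=cloud(c)
    m=(P[...,2]>.142)&(P[...,2]<.152)&(np.hypot(P[...,0]-.566,P[...,1]+.205)<.025); Q=P[m]
    kc=np.array(cv2.minEnclosingCircle(Q[:,:2].astype(np.float32))[0])
    m=(P[...,2]>.058)&(P[...,2]<.0655)&(np.hypot(P[...,0]-.566,P[...,1]+.205)<.07); B=cv2.minAreaRect((P[m][:,:2]*1000).astype(np.float32))
    m=(P[...,2]>.095)&(P[...,2]<.1155)&(np.hypot(P[...,0]-kc[0],P[...,1]-kc[1])<.024)&(np.hypot(P[...,0]-kc[0],P[...,1]-kc[1])>.0125); Q=P[m]
    yd=np.array([.436,.9]); s=(Q[:,:2]-kc)@yd
    a=Q[s>.012]; b=Q[s<-.012]; d=(a.mean(0)-b.mean(0)); 
    out.append([*kc,B[0][0]/1e3,B[0][1]/1e3,B[2]]); A.append([len(a),len(b),*d[:2],np.degrees(np.arctan2(d[1],d[0]))])
    for q in (a,b):
        l=cv2.fitLine((q[:,:2]*1000).astype(np.float32),2,0,.01,.01).ravel(); A[-1].append(np.degrees(np.arctan2(l[1],l[0])))
print(np.round(out,4)); print(np.round(A,3)); print(np.round(S,4), robot.state()['qpos'].round(4))
print(np.mean(out,0))
E
python3 m.py
```

```text
[[ 0.5674 -0.2063  0.5667 -0.205  62.3678]
 [ 0.5674 -0.206   0.5667 -0.2051 62.2995]
 [ 0.5673 -0.2063  0.5666 -0.2054 62.4851]
 [ 0.5672 -0.2064  0.5666 -0.2053 62.4675]]
[[ 1.3000e+02  1.2900e+02  1.2000e-02  3.1000e-02  6.9073e+01 -2.0040e+01
  -2.3491e+01]
 [ 1.2700e+02  1.2400e+02  1.2000e-02  3.1000e-02  6.9016e+01 -2.0021e+01
  -2.3630e+01]
 [ 1.2900e+02  1.2000e+02  1.2000e-02  3.1000e-02  6.9624e+01 -1.9180e+01
  -2.4841e+01]
 [ 1.2600e+02  1.2300e+02  1.2000e-02  3.1000e-02  6.9564e+01 -1.9118e+01
  -2.4057e+01]]
[[ 0.5652 -0.2026  0.301 ]
 [ 0.5654 -0.202   0.3014]
 [ 0.5656 -0.2018  0.3016]
 [ 0.5657 -0.2017  0.3017]] [-3.4260e-01  3.6370e-01  3.4400e-01  1.5503e+00  2.0000e-04  1.0590e-01]
[ 0.56732787 -0.20624947  0.56666722 -0.20519896 62.40497589]
```

```bash
python3 - <<'E'
from h import *
delta([.5673,-.2062,.20],[np.cos(np.radians(69)),np.sin(np.radians(69))])
E
```

```text
pos [ 0.5657 -0.2017  0.3017] z [ 0.001 -0.    -1.   ] y [0.434 0.901 0.   ] q6 0.106 w 1.005 t 4.08
tool delta [-0.0033 -0.0034  0.1017]
rotvec tool [ 0.0002  0.0008 -0.082 ]  delta in final axes [-0.0031 -0.0036  0.1017]
```

In the tool's units: 0.04 m is 0.08, 0.03 m is 0.06, -0.082 rad is -0.0205.

```bash
echo '[[0, 0, -0.0205, 0, 0, 0, 1], [0, 0, 0, -0.006, -0.0072, 0.06, 1], [0, 0, 0, 0, 0, 0.08, 1], [0, 0, 0, 0, 0, 0.06, 1], [0, 0, 0, 0, 0, 0, 1], [0, 0, 0, 0, 0, 0, 1]]' | python3 -m handwheel 25; python3 - <<'E'
from h import *
for i in range(3): robot.capture('wrist'); print(robot.state()['eef_pos'].round(4))
delta([.5673,-.2062,.081],[np.cos(np.radians(69)),np.sin(np.radians(69))])
E
```

```text
time_s: 4.82
eef_pos: [0.5678, -0.2074, 0.2025]
ee_rot: [0.001, 0.183, 0.983, -0.0]
wrist_force: [0.3, 0.6, 0.9]
grip_width: 1.002
finger_force: 0.0
[ 0.568  -0.2077  0.2028]
[ 0.5679 -0.2078  0.2027]
[ 0.5678 -0.208   0.2025]
pos [ 0.5678 -0.208   0.2025] z [ 0.002 -0.001 -1.   ] y [ 0.36   0.933 -0.   ] q6 0.017 w 1.0 t 4.97
tool delta [0.0014 0.0015 0.1215]
rotvec tool [-0.      0.0026 -0.0019]  delta in final axes [0.0011 0.0015 0.1215]
```

In the tool's units: 0.04 m is 0.08, 0.001 m is 0.002.

```bash
echo '[[0, 0, 0, 0.002, 0.002, 0.08, 1], [0, 0, 0, 0, 0, 0.08, 1], [0, 0, 0, 0, 0, 0.06, 1], [0, 0, 0, 0, 0, 0.023, 1], [0, 0, 0, 0, 0, 0, 1], [0, 0, 0, 0, 0, 0, 1]]' | python3 -m handwheel; python3 - <<'E'
from h import *
c=cap('wrist'); save(c,'w3'); 
delta([.5673,-.2062,.081],[np.cos(np.radians(69)),np.sin(np.radians(69))])
E
```

```text
time_s: 5.72
eef_pos: [0.5674, -0.2071, 0.0809]
ee_rot: [0.001, 0.183, 0.983, -0.0]
wrist_force: [0.2, -0.3, 0.1]
grip_width: 1.002
finger_force: 0.0
pos [ 0.5674 -0.2071  0.0809] z [ 0.002 -0.001 -1.   ] y [ 0.361  0.933 -0.   ] q6 0.019 w 0.999 t 5.78
tool delta [ 0.0004  0.0008 -0.0001]
rotvec tool [-0.      0.0024 -0.0023]  delta in final axes [ 0.0004  0.0008 -0.0001]
```

View pics/w3.png

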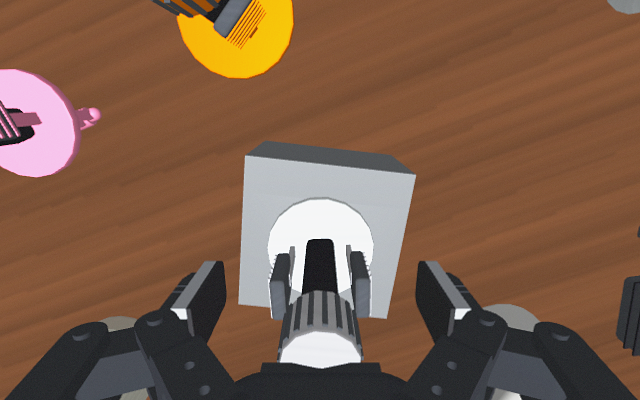

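In the tool's units: -0.01 m is -0.02, -0.005 m is -0.01.

```bash
echo '[[0, 0, 0, 0, 0, 0, 0.5], [0, 0, 0, 0, 0, 0, 0.4], [0, 0, 0, 0, 0, 0, 0.2], [0, 0, 0, 0, 0, 0, 0.2], [0, 0, 0, 0, 0, 0, 0.2], [0, 0, 0, 0, 0, 0, 0.2], [0, 0, 0, 0, 0, 0, 0.2]]' | python3 -m handwheel 25; echo '[[0, 0, 0, 0, 0, -0.01, 0.2], [0, 0, 0, 0, 0, -0.02, 0.2], [0, 0, 0, 0, 0, 0, 0.2]]' | python3 -m handwheel; python3 - <<'E'
from h import *
c=cap('wrist'); save(c,'w4'); 
delta([.5673,-.2062,.21])
E
```

```text
time_s: 6.65
eef_pos: [0.5667, -0.207, 0.0802]
ee_rot: [0.001, 0.183, 0.983, -0.0]
wrist_force: [-1.3, 0.8, 7.0]
grip_width: 0.343
finger_force: 25.2
time_s: 7.02
eef_pos: [0.567, -0.2069, 0.0953]
ee_rot: [0.001, 0.183, 0.983, -0.0]
wrist_force: [-0.0, 0.0, -2.9]
grip_width: 0.338
finger_force: 25.6
pos [ 0.5667 -0.2068  0.0948] z [ 0.001 -0.    -1.   ] y [ 0.36   0.933 -0.   ] q6 0.019 w 0.337 t 7.08
tool delta [-0.0004  0.0008 -0.1152]
```

View pics/w4.png

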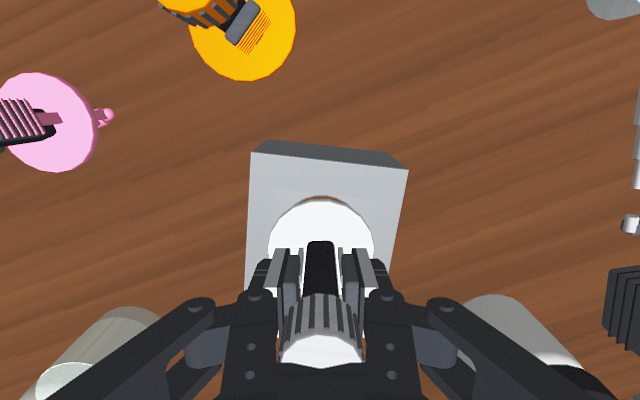

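In the tool's units: -0.04 m is -0.08, -0.035 m is -0.07.

```bash
echo '[[0, 0, 0, 0, 0, -0.06, 0.2], [0, 0, 0, 0, 0, -0.08, 0.2], [0, 0, 0, 0, 0, -0.08, 0.2], [0, 0, 0, 0, 0, -0.07, 0.2], [0, 0, 0, 0, 0, -0.02, 0.2], [0, 0, 0, 0, 0, 0, 0.2]]' | python3 -m handwheel; python3 - <<'E'
from h import *
c=cap('wrist'); Ti=np.linalg.inv(c['T']) ; P=cloud(c); T=c['T'] @ np.linalg.inv(np.array(c['tool_from_camera']))
Q=(P-T[:3,3])@T[:3,:3]   # tool coords
m=(Q[...,2]>.005)&(Q[...,2]<.022)&(np.hypot(Q[...,0],Q[...,1])<.035)&(Q[...,0]>.0105)
v,u=np.where(m); q=Q[m]; print(len(q), np.median(q,0), q.min(0),q.max(0))
A=np.c_[q[:,:2],np.ones(len(q))]; s=np.linalg.lstsq(A,q[:,2],rcond=None)[0]; r=q[:,2]-A@s
k=abs(r)<.0015; s=np.linalg.lstsq(A[k],q[k,2],rcond=None)[0]; print('plane',s,k.sum())
q=q[k]; h=cv2.convexHull(q[:,:2].astype(np.float32)).reshape(-1,2); h=h[np.hypot(*h.T)>.024]
from scipy.optimize import least_squares
f=least_squares(lambda p:np.hypot(h[:,0]-p[0],h[:,1]-p[1])-p[2],[0,0,.028]); print(f.x,np.std(f.fun),len(h))
f=least_squares(lambda p:np.hypot(h[:,0]-p[0],h[:,1]-p[1])-.028,[0,0]); print(f.x)
m=(Q[...,2]<-.055)&(Q[...,2]>-.075)&(np.hypot(Q[...,0],Q[...,1])<.02);q=Q[m];print('knob',len(q),q.min(0),q.max(0),np.median(q[:,2]))
delta([.629,.208,.25])
E
```

```text
time_s: 7.82
eef_pos: [0.5665, -0.2067, 0.2489]
ee_rot: [-0.0, 0.183, 0.983, -0.0]
wrist_force: [-0.9, -0.0, -3.9]
grip_width: 0.338
finger_force: 25.6
2522 [0.01769273 0.00103951 0.01129105] [ 0.01050128 -0.0245507   0.00875012] [0.02770758 0.02622502 0.01699844]
plane [ 0.02374014 -0.00095053  0.0108659 ] 2325
[0.0016846  0.00071338 0.02619669] 0.0007291489304633521 28
[-0.00066272  0.00061193]
knob 4293 [-0.00053483 -0.0171147  -0.07499006] [ 0.01628742  0.01681868 -0.05500425] -0.0657262865423927
pos [ 0.5661 -0.2066  0.248 ] z [-0.002  0.001 -1.   ] y [ 0.36   0.933 -0.   ] q6 0.019 w 0.341 t 7.88
tool delta [ 0.0908  0.4094 -0.0019]
```

In the tool's units: 0.053 m is 0.106, 0.05 m is 0.1.

```bash
echo '[[0, 0, 0, 0.024, 0.1, 0, 0.2], [0, 0, 0, 0.024, 0.106, 0, 0.2], [0, 0, 0, 0.024, 0.106, 0, 0.2], [0, 0, 0, 0.024, 0.106, 0, 0.2], [0, 0, 0, 0.024, 0.106, 0, 0.2], [0, 0, 0, 0.024, 0.106, 0, 0.2], [0, 0, 0, 0.024, 0.106, 0, 0.2], [0, 0, 0, 0.014, 0.082, 0, 0.2]]' | python3 -m handwheel; echo '[[0, 0, 0, 0, 0, 0, 0.2], [0, 0, 0, 0, 0, 0, 0.2]]' | python3 -m handwheel 
cat > t.py <<'E'
from h import *
for k in range(3):
    c=cap('wrist'); T=c['T'] @ np.linalg.inv(np.array(c['tool_from_camera'])); P=cloud(c)
    m,Q=annulus(c,.5917,.2222,.1315,.1395,.03)
    ce=np.array([*cv2.minEnclosingCircle(Q[:,:2].astype(np.float32))[0],np.median(Q[:,2])]); bm=np.array([*((Q.max(0)+Q.min(0))/2)[:2],ce[2]])
    print('tool frame encl',(T[:3,:3].T@(ce-T[:3,3])).round(4),'box',(T[:3,:3].T@(bm-T[:3,3])).round(4))
save(c,sys.argv[1]); delta([.5917,.2222,.2])
E
python3 t.py w5
```

```text
time_s: 8.88
eef_pos: [0.6283, 0.2097, 0.247]
ee_rot: [-0.001, 0.183, 0.983, -0.001]
wrist_force: [0.5, -0.8, -2.3]
grip_width: 0.342
finger_force: 25.7
time_s: 9.12
eef_pos: [0.6284, 0.2072, 0.2476]
ee_rot: [-0.001, 0.183, 0.983, -0.001]
wrist_force: [0.3, -0.2, -2.2]
grip_width: 0.339
finger_force: 25.7
874 z med 0.1346 mean [0.5915 0.2222] box mid [0.5919 0.222 ] encl [0.5919 0.2218] 0.0215
tool frame encl [0.039  0.0007 0.1131] box [0.0391 0.0009 0.1131]
867 z med 0.1345 mean [0.5915 0.2222] box mid [0.592  0.2219] encl [0.592  0.2218] 0.0214
tool frame encl [0.0394 0.0011 0.1137] box [0.0394 0.0012 0.1137]
868 z med 0.1345 mean [0.5915 0.2222] box mid [0.5918 0.2221] encl [0.5919 0.222 ] 0.0213
tool frame encl [0.0398 0.0013 0.1141] box [0.04   0.0014 0.1141]
pos [0.6288 0.2063 0.249 ] z [-0.001 -0.001 -1.   ] y [ 0.362  0.932 -0.001] q6 0.687 w 0.34 t 9.28
tool delta [0.0403 0.0014 0.049 ]
```

View pics/w5.png

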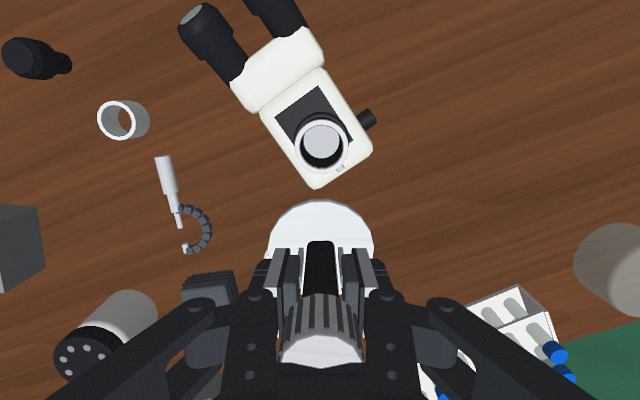

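In the tool's units: 0.02 m is 0.04, 0.015 m is 0.03.

```bash
echo '[[0, 0, 0, 0, 0, 0.04, 0.2], [0, 0, 0, 0, 0, 0.03, 0.2], [0, 0, 0, 0, 0, 0, 0.2], [0, 0, 0, 0, 0, 0, 0.2]]' | python3 -m handwheel
cat > t2.py <<'E'
from h import *
from scipy.optimize import least_squares
Tc=None
def plane(q):
    k=np.ones(len(q),bool)
    for _ in range(4):
        A=np.c_[q[:,:2],np.ones(len(q))]; s=np.linalg.lstsq(A[k],q[k,2],rcond=None)[0]; k=abs(q[:,2]-A@s)<.0012
    return s,k
for i in range(3):
    c=cap('wrist'); T=c['T'] @ np.linalg.inv(np.array(c['tool_from_camera'])); Q=(cloud(c)-T[:3,3])@T[:3,:3]
    q=Q[(Q[...,2]>.005)&(Q[...,2]<.022)&(np.hypot(Q[...,0],Q[...,1])<.035)&(Q[...,0]>.0105)]
    s,k=plane(q); q=q[k]; h=cv2.convexHull(q[:,:2].astype(np.float32)).reshape(-1,2); h=h[np.hypot(*h.T)>.026]
    f=least_squares(lambda p:np.hypot(h[:,0]-p[0],h[:,1]-p[1])-.028,[0,0]).x
    w=cloud(c); m=(w[...,2]>.1315)&(w[...,2]<.1385)&(np.hypot(w[...,0]-.5918,w[...,1]-.2221)<.025)
    r=Q[m]; s2,k2=plane(r); r=r[k2]
    e=cv2.minEnclosingCircle(r[:,:2].astype(np.float32)); 
    g=least_squares(lambda p:np.clip(abs(np.hypot(r[:,0]-p[0],r[:,1]-p[1])-.019)-.002,0,1),[e[0][0],e[0][1]]).x
    print('collar c',f.round(4),'slope',s.round(4),'| rim c',g.round(4),np.round(e[0],4),round(e[1],4),'slope',s2.round(4),'z',np.median(r[:,2]).round(4),len(r))
print(robot.state()['eef_pos'])
E
python3 t2.py
```

```text
time_s: 9.78
eef_pos: [0.6291, 0.2074, 0.2149]
ee_rot: [0.0, 0.184, 0.983, 0.0]
wrist_force: [0.4, -0.5, -2.1]
grip_width: 0.343
finger_force: 25.8
collar c [-0.0004  0.0007] slope [0.0182 0.0006 0.011 ] | rim c [0.0402 0.0001] [ 0.0401 -0.0001] 0.0214 slope [-0.001  -0.0011  0.0803] z 0.0803 992
collar c [-0.0005  0.0005] slope [0.0177 0.0011 0.011 ] | rim c [ 0.0402 -0.    ] [0.0402 0.0001] 0.0213 slope [-0.0004  0.0022  0.0805] z 0.0804 990
collar c [-0.0005  0.0009] slope [ 0.0087 -0.0001  0.0111] | rim c [ 0.0402 -0.0002] [ 0.0401 -0.0002] 0.0213 slope [ 0.0005 -0.0022  0.0805] z 0.0805 968
[0.62930559 0.20766929 0.21510321]
```

In the tool's units: 0.021 m is 0.042, -0.0007 m is -0.0014.

```bash
echo '[[0, 0, 0, 0.04, 0, 0, 0.2], [0, 0, 0, 0.042, -0.0014, 0, 0.2], [0, 0, 0, 0, 0, 0, 0.2], [0, 0, 0, 0, 0, 0, 0.2], [0, 0, 0, 0, 0, 0, 0.2]]' | python3 -m handwheel
sed -e 's/    e=cv2.*/    e=((0,0),0)/' -e 's/\[e\[0\]\[0\],e\[0\]\[1\]\]/[0,0]/' t2.py > t3.py; python3 t3.py
```

```text
time_s: 10.55
eef_pos: [0.5911, 0.2215, 0.2143]
ee_rot: [0.0, 0.184, 0.983, -0.0]
wrist_force: [0.3, 0.0, -2.5]
grip_width: 0.343
finger_force: 25.8
collar c [-0.0006  0.0006] slope [0.0161 0.001  0.011 ] | rim c [-0.0004  0.0007] [0 0] 0 slope [-0.0041 -0.0001  0.0799] z 0.0798 400
collar c [-0.0006  0.0007] slope [ 0.0098 -0.0005  0.0111] | rim c [-0.0005  0.0007] [0 0] 0 slope [-0.0071 -0.0027  0.0799] z 0.0798 392
collar c [-0.0006  0.0006] slope [ 0.0164 -0.0015  0.011 ] | rim c [-0.0006  0.0009] [0 0] 0 slope [ 0.0071 -0.0016  0.0795] z 0.0796 386
[0.59085386 0.22153303 0.21421059]
```

In the tool's units: 0.01 m is 0.02, 0.006 m is 0.012.

```bash
echo '[[0, 0, 0, 0, 0, 0.02, 0.2], [0, 0, 0, 0, 0, 0.012, 0.2], [0, 0, 0, 0, 0, 0, 0.2]]' | python3 -m handwheel | egrep 'time|pos|force'; for i in 1; do echo '[[0, 0, 0, 0, 0, 0.004, 0.2], [0, 0, 0, 0, 0, 0.004, 0.2], [0, 0, 0, 0, 0, 0.004, 0.2], [0, 0, 0, 0, 0, 0, 0.2]]' | python3 -m handwheel| egrep 'time|pos|force';done; echo '[[0, 0, 0, 0, 0, 0.004, 0.2], [0, 0, 0, 0, 0, 0.004, 0.2], [0, 0, 0, 0, 0, 0.004, 0.2], [0, 0, 0, 0, 0, 0, 0.2]]' | python3 -m handwheel| egrep 'time|pos|force'
```

```text
time_s: 11.08
eef_pos: [0.5901, 0.2215, 0.1974]
wrist_force: [-0.4, -0.6, -2.2]
finger_force: 25.8
time_s: 11.58
eef_pos: [0.5904, 0.2217, 0.1922]
wrist_force: [-0.1, -0.4, -1.7]
finger_force: 25.8
time_s: 12.08
eef_pos: [0.5904, 0.2217, 0.1861]
wrist_force: [0.6, 0.7, -1.6]
finger_force: 25.8
```

In the tool's units: 0.003 m is 0.006.

```bash
echo '[[0, 0, 0, 0, 0, 0.006, 0.2], [0, 0, 0, 0, 0, 0.006, 0.2], [0, 0, 0, 0, 0, 0.006, 0.2], [0, 0, 0, 0, 0, 0, 0.2]]' | python3 -m handwheel | egrep 'time|pos|force'; echo '[[0, 0, 0, 0, 0, 0.006, 0.2], [0, 0, 0, 0, 0, 0.006, 0.2], [0, 0, 0, 0, 0, 0.006, 0.2], [0, 0, 0, 0, 0, 0.004, 0.2], [0, 0, 0, 0, 0, 0, 0.2]]' | python3 -m handwheel | egrep 'time|pos|force'; python3 t3.py
```

```text
time_s: 12.58
eef_pos: [0.5903, 0.2217, 0.177]
wrist_force: [-0.1, -0.2, -2.9]
finger_force: 25.8
time_s: 13.2
eef_pos: [0.5904, 0.2217, 0.1662]
wrist_force: [0.0, -0.4, -2.7]
finger_force: 25.8
collar c [-0.0005  0.0004] slope [ 0.0125 -0.0003  0.011 ] | rim c [0. 0.] [0 0] 0 slope [0. 0. 0.] z nan 0
collar c [-0.0005  0.0005] slope [ 0.0132 -0.0003  0.011 ] | rim c [0. 0.] [0 0] 0 slope [0. 0. 0.] z nan 0
collar c [-0.0006  0.0004] slope [ 0.015  -0.0012  0.011 ] | rim c [0. 0.] [0 0] 0 slope [0. 0. 0.] z nan 0
[0.59055026 0.22174392 0.1664602 ]
  return _methods._mean(a, axis=axis, dtype=dtype,
  ret = ret.dtype.type(ret / rcount)
```

In the tool's units: 0.002 m is 0.004, 0.001 m is 0.002.

```bash
echo '[[0, 0, 0, 0, 0, 0.004, 0.2], [0, 0, 0, 0, 0, 0.004, 0.2], [0, 0, 0, 0, 0, 0.002, 0.2], [0, 0, 0, 0, 0, 0, 0.2]]' | python3 -m handwheel | egrep 'time|pos|_force'; echo '[[0, 0, 0, 0, 0, 0.002, 0.2], [0, 0, 0, 0, 0, 0.002, 0.2], [0, 0, 0, 0, 0, 0.002, 0.2], [0, 0, 0, 0, 0, 0, 0.2]]' | python3 -m handwheel | egrep 'pos|wrist_force'
```

```text
time_s: 13.85
eef_pos: [0.5904, 0.2217, 0.1612]
wrist_force: [0.3, -0.0, -2.7]
finger_force: 25.8
eef_pos: [0.5904, 0.2217, 0.1583]
wrist_force: [-0.1, -0.5, -2.8]
```

In the tool's units: 0.001 m is 0.002.

```bash
echo '[[0, 0, 0, 0, 0, 0.002, 0.2], [0, 0, 0, 0, 0, 0.002, 0.2], [0, 0, 0, 0, 0, 0, 0.2]]' | python3 -m handwheel | egrep 'pos|wrist_force'
```

```text
eef_pos: [0.5904, 0.2217, 0.1563]
wrist_force: [-0.0, 0.3, -2.8]
```

```bash
echo '[[0, 0, 0, 0, 0, 0.002, 0.2], [0, 0, 0, 0, 0, 0.002, 0.2], [0, 0, 0, 0, 0, 0, 0.2]]' | python3 -m handwheel | egrep 'pos|wrist_force';  echo '[[0, 0, 0, 0, 0, 0.002, 0.2], [0, 0, 0, 0, 0, 0, 0.2]]' | python3 -m handwheel | egrep 'pos|wrist_force'
```

```text
eef_pos: [0.5904, 0.2217, 0.1542]
wrist_force: [-0.5, 0.0, -2.2]
eef_pos: [0.5905, 0.2217, 0.1533]
wrist_force: [0.6, -0.1, -3.2]
```

In the tool's units: 0.0007 m is 0.0014.

```bash
echo '[[0, 0, 0, 0, 0, 0.0014, 0.2], [0, 0, 0, 0, 0, 0, 0.2]]' | python3 -m handwheel | egrep 'pos|wrist_force'
```

```text
eef_pos: [0.5905, 0.2217, 0.1526]
wrist_force: [-0.1, 0.7, -2.7]
```

In the tool's units: 0.0007 m is 0.0014.

```bash
echo '[[0, 0, 0, 0, 0, 0.0014, 0.2], [0, 0, 0, 0, 0, 0, 0.2]]' | python3 -m handwheel | egrep 'pos|wrist_force'
```

```text
eef_pos: [0.5905, 0.2217, 0.1519]
wrist_force: [0.7, -0.8, -1.8]
```

In the tool's units: 0.0005 m is 0.001.

```bash
echo '[[0, 0, 0, 0, 0, 0.001, 0.2], [0, 0, 0, 0, 0, 0, 0.2]]' | python3 -m handwheel | egrep 'pos|wrist_force'
```

```text
eef_pos: [0.5905, 0.2217, 0.1519]
wrist_force: [-1.1, -1.1, 2.7]
```

In the tool's units: 0.0005 m is 0.001.

```bash
echo '[[0, 0, 0, 0, 0, 0.001, 0.2], [0, 0, 0, 0, 0, 0, 0.2]]' | python3 -m handwheel | egrep 'pos|wrist_force'
```

```text
eef_pos: [0.5906, 0.2217, 0.1518]
wrist_force: [-2.6, -0.7, 6.7]
```

```bash
echo '[[0, 0, 0, 0, 0, 0, 0.8], [0, 0, 0, 0, 0, 0, 0.8], [0, 0, 0, 0, 0, 0, 0.8], [0, 0, 0, 0, 0, 0, 0.8]]' | python3 -m handwheel | egrep 'time|pos|wrist_force|width'; cat > t4.py <<'E'
from h import *
c=cap('wrist'); save(c,sys.argv[1]); T=c['T'] @ np.linalg.inv(np.array(c['tool_from_camera'])); Q=(cloud(c)-T[:3,3])@T[:3,:3]; W=cloud(c)
m=(Q[...,0]>.0105)&(np.hypot(Q[...,0],Q[...,1])<.026)&(W[...,2]>.13)&(W[...,2]<.15)
q=W[m]; A=np.c_[q[:,:2]-[.5905,.2217],np.ones(len(q))]; print('collar top plane (world)',np.linalg.lstsq(A,q[:,2],rcond=None)[0].round(4),len(q))
h=cv2.convexHull(W[(W[...,2]>.137)&(W[...,2]<.146)&(np.hypot(W[...,0]-.5905,W[...,1]-.2217)<.034)][:,:2].astype(np.float32)).reshape(-1,2)
m=(W[...,2]>.207)&(W[...,2]<.227)&(np.hypot(W[...,0]-.5905,W[...,1]-.2217)<.03); q=W[m]
if len(q): print('knob top',cv2.minEnclosingCircle(q[:,:2].astype(np.float32)),np.percentile(q[:,2],[5,50,95]).round(4),len(q))
delta([.591,.222,.19])
E
python3 t4.py w6
```

```text
time_s: 16.85
eef_pos: [0.5905, 0.2217, 0.1509]
wrist_force: [0.1, -0.9, 0.7]
grip_width: 0.802
collar top plane (world) [-0.0104  0.0069  0.141 ] 1980
knob top ((0.5761334896087646, 0.2271404266357422), 0.02582007274031639) [0.2084 0.2182 0.2265] 4311
pos [0.5905 0.2217 0.1508] z [-0. -0. -1.] y [ 0.36   0.933 -0.   ] q6 0.728 w 0.802 t 16.9
tool delta [-0.0004  0.0005 -0.0392]
```

View pics/w6.png

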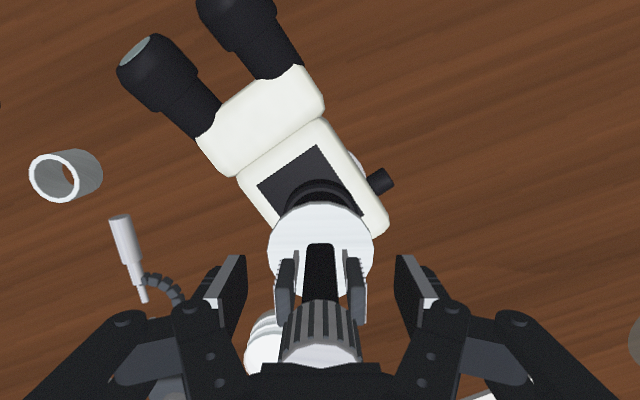

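In the tool's units: -0.016 m is -0.032, -0.01 m is -0.02.

```bash
echo '[[0, 0, 0, 0, 0, -0.02, 0.8], [0, 0, 0, 0, 0, -0.032, 0.8], [0, 0, 0, 0, 0, -0.032, 0.8], [0, 0, 0, 0, 0, 0, 0.8], [0, 0, 0, 0, 0, 0, 0.8]]' | python3 -m handwheel | egrep 'time|pos|wrist_force|width'; python3 t4.py w7
```

```text
time_s: 17.52
eef_pos: [0.5905, 0.2217, 0.1929]
wrist_force: [0.1, -0.3, 0.6]
grip_width: 0.799
collar top plane (world) [-0.0106  0.0048  0.141 ] 1309
knob top ((0.5923097133636475, 0.22166772186756134), 0.013518571853637695) [0.2098 0.2187 0.2197] 3159
pos [0.5903 0.2216 0.1926] z [-0.001 -0.    -1.   ] y [ 0.361  0.933 -0.001] q6 0.728 w 0.798 t 17.57
tool delta [-0.0005  0.0006  0.0026]
```

View pics/w7.png

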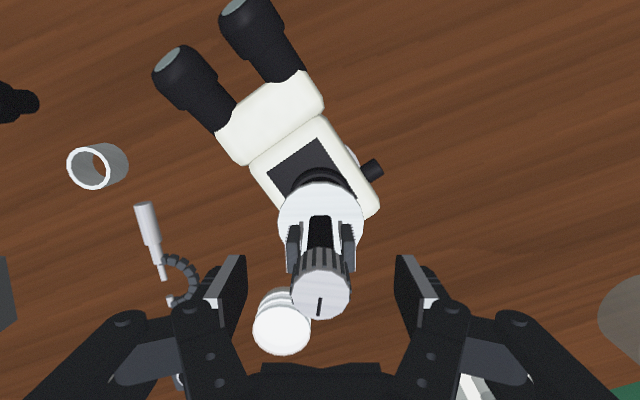

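```bash
cat > t5.py <<'E'
from h import *
z0=float(sys.argv[1])
for i in range(3):
    c=cap('wrist'); T=c['T'] @ np.linalg.inv(np.array(c['tool_from_camera'])); W=cloud(c); Q=(W-T[:3,3])@T[:3,:3]
    q=Q[(W[...,2]>z0)&(W[...,2]<z0+.006)&(np.hypot(Q[...,0],Q[...,1])<.02)]
    e=cv2.minEnclosingCircle(q[:,:2].astype(np.float32)); print(np.round(e[0],4),round(e[1],4),'mean',q.mean(0).round(4),'box',((q.max(0)+q.min(0))/2).round(4),len(q))
if len(sys.argv)>2: save(c,sys.argv[2])
E
python3 t5.py .2165
```

```text
[-0.0017  0.0008] 0.0131 mean [-0.0009  0.0007 -0.0263] box [-0.0018  0.0005 -0.0261] 2503
[-0.0019  0.0007] 0.0132 mean [-0.001   0.0009 -0.0264] box [-0.0019  0.0007 -0.0263] 2511
[-0.0019  0.001 ] 0.0132 mean [-0.001   0.0009 -0.0265] box [-0.002   0.001  -0.0263] 2519
```

Units first: shifts go in shares of 50 cm and turns go in shares of 4 rad. So -0.001 m is -0.002, 0.0007 m is 0.0014.

```bash
echo '[[0, 0, 0, -0.002, 0.0014, 0, 0.8], [0, 0, 0, 0, 0, 0, 0.5], [0, 0, 0, 0, 0, 0, 0.15], [0, 0, 0, 0, 0, 0, 0.15], [0, 0, 0, 0, 0, 0, 0.15], [0, 0, 0, 0, 0, 0, 0.15], [0, 0, 0, 0, 0, 0, 0.15]]' | python3 -m handwheel 30| egrep 'time|pos|force|width'
```

```text
time_s: 18.6
eef_pos: [0.5915, 0.222, 0.193]
wrist_force: [-2.3, -1.0, 2.5]
grip_width: 0.286
finger_force: 29.4
```

In the tool's units: 0.15 rad is 0.0375.

```bash
echo '[[0, 0, 0.0375, 0, 0, 0, 0.15], [0, 0, 0.0375, 0, 0, 0, 0.15], [0, 0, 0.0375, 0, 0, 0, 0.15], [0, 0, 0, 0, 0, 0, 0.15]]' | python3 -m handwheel| egrep 'time|pos|force|width|rot'; python3 - <<'E'
from h import *
s=robot.state(); print(s['wrist_torque'],s['qpos'][5])
E
```

```text
time_s: 19.1
eef_pos: [0.5916, 0.2218, 0.1929]
ee_rot: [-0.0, 0.398, 0.918, -0.0]
wrist_force: [-1.5, -1.0, 1.9]
grip_width: 0.281
finger_force: 29.5
[-0.31816797  0.45331336  0.02097681] 1.176834363655627
```

In the tool's units: 0.15 rad is 0.0375.

```bash
echo '[[0, 0, 0.0375, 0, 0, 0, 0.15], [0, 0, 0.0375, 0, 0, 0, 0.15], [0, 0, 0.0375, 0, 0, 0, 0.15], [0, 0, 0.0375, 0, 0, 0, 0.15], [0, 0, 0.03, 0, 0, 0, 0.15], [0, 0, 0, 0, 0, 0, 0.15], [0, 0, 0, 0, 0, 0, 0.15]]' | python3 -m handwheel| egrep 'time|pos|force|width|rot'; python3 - <<'E'
from h import *
s=robot.state(); print(s['wrist_torque'],s['qpos'][5])
E
```

```text
time_s: 19.98
eef_pos: [0.5915, 0.2219, 0.1929]
ee_rot: [-0.0, 0.694, 0.72, -0.0]
wrist_force: [-2.0, -1.2, 1.9]
grip_width: 0.282
finger_force: 29.6
[-0.38574038  0.81408066  0.01028752] 1.893625418333074
```

```bash
echo '[[0, 0, 0, 0, 0, 0, 0.7], [0, 0, 0, 0, 0, 0, 0.7], [0, 0, 0, 0, 0, 0, 0.7], [0, 0, 0, 0, 0, 0, 0.7]]' | python3 -m handwheel| egrep 'time|pos|force|width'; python3 t5.py .2165 w8; python3 -c "
import cv2;i=cv2.imread('pics/w8.png');cv2.imwrite('pics/w8c.png',cv2.resize(i[160:360,200:440],None,fx=2.5,fy=2.5,interpolation=3))"
```

```text
time_s: 20.48
eef_pos: [0.5918, 0.2221, 0.1929]
wrist_force: [-0.3, -0.4, -0.7]
grip_width: 0.701
finger_force: 0.0
[0.0008 0.0004] 0.0131 mean [ 0.0016  0.0006 -0.0257] box [ 0.0006  0.0006 -0.0256] 2500
[0.001  0.0006] 0.0133 mean [ 0.0016  0.0007 -0.0257] box [ 0.0011  0.0006 -0.0256] 2495
[0.0009 0.0007] 0.0132 mean [ 0.0016  0.0007 -0.0257] box [ 0.001   0.0006 -0.0258] 2510
```

View pics/w8c.png

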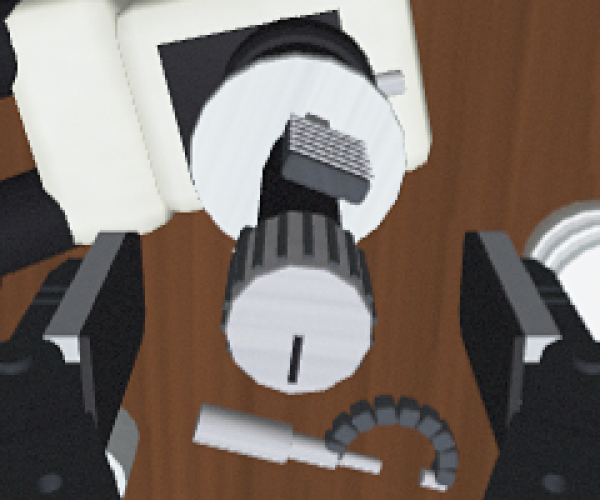

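In the tool's units: 0.001 m is 0.002.

```bash
echo '[[0, 0, 0, 0.002, 0, 0, 0.7], [0, 0, 0, 0, 0, 0, 0.4], [0, 0, 0, 0, 0, 0, 0.15], [0, 0, 0, 0, 0, 0, 0.15], [0, 0, 0, 0, 0, 0, 0.15], [0, 0, 0, 0, 0, 0, 0.15], [0, 0, 0, 0, 0, 0, 0.15]]' | python3 -m handwheel 40| egrep 'time|pos|force|width'; echo '[[0, 0, 0, 0, 0, -0.004, 0.15], [0, 0, 0, 0, 0, -0.006, 0.15], [0, 0, 0, 0, 0, -0.008, 0.15], [0, 0, 0, 0, 0, -0.01, 0.15], [0, 0, 0, 0, 0, -0.01, 0.15], [0, 0, 0, 0, 0, 0, 0.15]]' | python3 -m handwheel| egrep 'time|pos|force|width'
```

```text
time_s: 21.5
eef_pos: [0.5915, 0.223, 0.193]
wrist_force: [-2.9, -0.8, 4.5]
grip_width: 0.277
finger_force: 39.2
time_s: 22.25
eef_pos: [0.592, 0.2232, 0.2132]
wrist_force: [-2.0, -0.0, 0.6]
grip_width: 0.276
finger_force: 40.4
```

```bash
python3 - <<'E'
from h import *
c=cap('wrist'); save(c,'w9'); T=c['T'] @ np.linalg.inv(np.array(c['tool_from_camera'])); W=cloud(c); Q=(W-T[:3,3])@T[:3,:3]
m=(Q[...,0]>.013)&(np.hypot(Q[...,0],Q[...,1])<.026)&(Q[...,2]>.03)
print('collar top z tool',np.percentile(Q[m][:,2],[10,50,90]).round(4),'world',np.percentile(W[m][:,2],[10,50,90]).round(4),robot.state()['wrist_force'])
E
```

```text
collar top z tool [0.0518 0.0534 0.1299] world [0.0834 0.1599 0.1614] [-0.71970868 -0.31140798  0.99640052]
```

In the tool's units: -0.005 m is -0.01.

```bash
echo '[[0, 0, 0, 0, 0, -0.01, 0.15], [0, 0, 0, 0, 0, -0.01, 0.15], [0, 0, 0, 0, 0, -0.01, 0.15], [0, 0, 0, 0, 0, -0.01, 0.15], [0, 0, 0, 0, 0, -0.01, 0.15], [0, 0, 0, 0, 0, -0.01, 0.15], [0, 0, 0, 0, 0, -0.01, 0.15], [0, 0, 0, 0, 0, 0, 0.15]]' | python3 -m handwheel| egrep 'time|pos|force|width'; echo '[[0, 0, 0, 0, 0, -0.04, 0.15], [0, 0, 0, 0, 0, -0.04, 0.15], [0, 0, 0, 0, 0, -0.04, 0.15], [0, 0, 0, 0, 0, 0, 0.15], [0, 0, 0, 0, 0, 0, 0.15]]' | python3 -m handwheel| egrep 'time|pos|force|width'; python3 - <<'E'
from h import *
c=cap('wrist'); save(c,'w9'); T=c['T'] @ np.linalg.inv(np.array(c['tool_from_camera'])); W=cloud(c); Q=(W-T[:3,3])@T[:3,:3]
q=Q[(Q[...,0]>.013)&(np.hypot(Q[...,0],Q[...,1])<.035)&(Q[...,2]>.045)&(Q[...,2]<.06)]
A=np.c_[q[:,:2],np.ones(len(q))];print('collar',np.linalg.lstsq(A,q[:,2],rcond=None)[0].round(4),q.max(0),q.min(0),len(q))
delta([.5667,-.2052,.30])
W=None
c=cap('top'); P=cloud(c); m=(P[...,2]>.128)&(P[...,2]<.14)&(np.hypot(P[...,0]-.592,P[...,1]-.222)<.03);print('tube now',m.sum(),P[m].mean(0) if m.any() else '')
E
```

```text
time_s: 23.3
eef_pos: [0.5919, 0.2231, 0.2476]
wrist_force: [0.2, -0.0, -2.8]
grip_width: 0.276
finger_force: 40.0
time_s: 23.92
eef_pos: [0.5915, 0.2229, 0.306]
wrist_force: [-0.1, 0.6, -3.9]
grip_width: 0.277
finger_force: 40.1
collar [0.0737 0.0052 0.0513] [0.02717375 0.02428615 0.05816509] [ 0.01302779 -0.0231773   0.05045223] 1269
pos [0.5914 0.2229 0.3058] z [-0.002 -0.001 -1.   ] y [ 0.999  0.032 -0.002] q6 1.899 w 0.277 t 23.98
tool delta [-0.4271 -0.0383  0.0061]
tube now 28 [0.59553693 0.2054397  0.13260868]
```

View pics/w9.png

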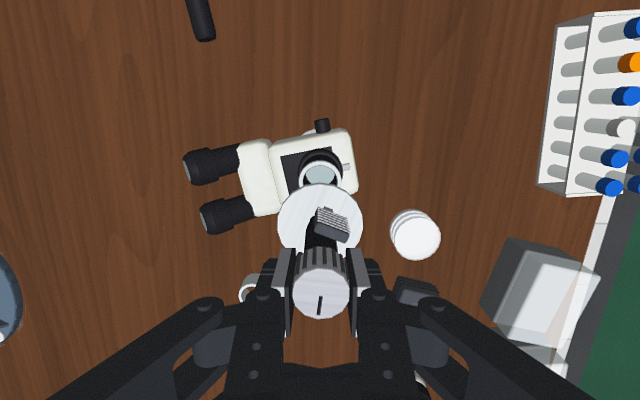

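In the tool's units: -0.06 m is -0.12, -0.03 m is -0.06.

```bash
echo '[[0, 0, 0, -0.06, -0.01, 0, 0.15], [0, 0, 0, -0.114, -0.01, 0, 0.15], [0, 0, 0, -0.12, -0.01, 0, 0.15], [0, 0, 0, -0.12, -0.01, 0, 0.15], [0, 0, 0, -0.12, -0.01, 0, 0.15], [0, 0, 0, -0.12, -0.01, 0, 0.15], [0, 0, 0, -0.12, -0.01, 0, 0.15], [0, 0, 0, -0.08, -0.006, 0, 0.15]]' | python3 -m handwheel| egrep 'time|pos'; echo '[[0, 0, 0, 0, 0, 0.06, 0.15], [0, 0, 0, 0, 0, 0.04, 0.15], [0, 0, 0, 0, 0, 0, 0.15], [0, 0, 0, 0, 0, 0, 0.15]]' | python3 -m handwheel| egrep 'time|pos|force'; cat > t6.py <<'E'
from h import *
for i in range(2):
    c=cap('wrist'); T=c['T'] @ np.linalg.inv(np.array(c['tool_from_camera'])); W=cloud(c); Q=(W-T[:3,3])@T[:3,:3]
    q=Q[(Q[...,0]>.0)&(np.hypot(Q[...,0],Q[...,1])<.04)&(Q[...,2]>.045)&(Q[...,2]<.06)]
    s=np.array([0.03,0,.0515])
    for t in (.003,.002,.0015,.001,.001,.001):
        A=np.c_[q[:,:2],np.ones(len(q))]; k=abs(q[:,2]-A@s)<t; s=np.linalg.lstsq(A[k],q[k,2],rcond=None)[0]
    g=q[k]; print('collar plane',s.round(4),k.sum(),len(q),'max',g.max(0).round(4),'min',g.min(0).round(4))
    m=(W[...,2]>.058)&(W[...,2]<.066)&(np.hypot(W[...,0]-.5667,W[...,1]+.2052)<.065); B=W[m]; print('block box',cv2.minAreaRect((B[:,:2]*1000).astype(np.float32)),len(B))
delta([.5667,-.2052,.1193])
E
python3 t6.py
```

```text
time_s: 25.02
eef_pos: [0.5665, -0.2076, 0.3061]
time_s: 25.52
eef_pos: [0.5675, -0.2049, 0.2575]
wrist_force: [0.3, 0.8, -2.2]
finger_force: 40.0
collar plane [0.0078 0.0076 0.0523] 2020 2432 max [0.0274 0.0279 0.0536] min [ 0.     -0.0266  0.0513]
block box ((566.4153442382812, -205.74453735351562), (86.48212432861328, 86.09949493408203), 62.40760803222656) 3660
collar plane [0.0037 0.0065 0.0524] 2003 2423 max [0.0269 0.0279 0.0536] min [ 0.     -0.0266  0.0513]
block box ((566.4984130859375, -205.61520385742188), (86.11204528808594, 86.21676635742188), 62.45330047607422) 3660
pos [ 0.5678 -0.2049  0.258 ] z [ 0.001 -0.001 -1.   ] y [0.999 0.032 0.001] q6 1.192 w 0.28 t 25.62
tool delta [-0.0002 -0.0013  0.1387]
```

In the tool's units: 0.03 m is 0.06, 0.02 m is 0.04.

```bash
echo '[[0, 0, 0, 0, -0.002, 0.06, 0.15], [0, 0, 0, 0, 0, 0.04, 0.15], [0, 0, 0, 0, 0, 0.02, 0.15], [0, 0, 0, 0, 0, 0, 0.15]]' | python3 -m handwheel| egrep 'pos|wrist'; echo '[[0, 0, 0, 0, 0, 0.02, 0.15], [0, 0, 0, 0, 0, 0.03, 0.15], [0, 0, 0, 0, 0, 0.03, 0.15], [0, 0, 0, 0, 0, 0.03, 0.15], [0, 0, 0, 0, 0, 0.02, 0.15], [0, 0, 0, 0, 0, 0.01, 0.15], [0, 0, 0, 0, 0, 0, 0.15]]' | python3 -m handwheel| egrep 'time|pos|wrist'
```

```text
eef_pos: [0.5663, -0.2049, 0.1971]
wrist_force: [0.6, -0.3, -2.3]
time_s: 27.0
eef_pos: [0.5663, -0.205, 0.1268]
wrist_force: [-0.3, -0.3, -2.9]
```

In the tool's units: 0.002 m is 0.004, 0.001 m is 0.002.

```bash
echo '[[0, 0, 0, 0, 0, 0.004, 0.15], [0, 0, 0, 0, 0, 0.004, 0.15], [0, 0, 0, 0, 0, 0.002, 0.15], [0, 0, 0, 0, 0, 0, 0.15]]' | python3 -m handwheel| egrep 'pos|wrist'; echo '[[0, 0, 0, 0, 0, 0.002, 0.15], [0, 0, 0, 0, 0, 0, 0.15]]' | python3 -m handwheel| egrep 'pos|wrist'
```

```text
eef_pos: [0.5663, -0.205, 0.122]
wrist_force: [-0.4, -0.1, -2.2]
eef_pos: [0.5664, -0.2052, 0.1215]
wrist_force: [-1.4, -0.8, 3.4]
```

In the tool's units: 0.0008 m is 0.0016.

```bash
echo '[[0, 0, 0, 0, 0, 0.0016, 0.15], [0, 0, 0, 0, 0, 0, 0.15]]' | python3 -m handwheel| egrep 'pos|wrist'
```

```text
eef_pos: [0.5664, -0.2053, 0.1214]
wrist_force: [-4.2, 0.2, 9.6]
```

In the tool's units: 0.0008 m is 0.0016.

```bash
echo '[[0, 0, 0, 0, 0, 0.0016, 0.15], [0, 0, 0, 0, 0, 0, 0.15]]' | python3 -m handwheel| egrep 'pos|wrist'
```

```text
eef_pos: [0.5665, -0.2053, 0.1213]
wrist_force: [-6.4, -0.5, 15.8]
```

In the tool's units: -0.0012 m is -0.0024.

```bash
echo '[[0, 0, 0, 0, 0, -0.0024, 0.15], [0, 0, 0, 0, 0, 0, 0.15], [0, 0, 0, 0, 0, 0, 0.6], [0, 0, 0, 0, 0, 0, 0.8], [0, 0, 0, 0, 0, 0, 0.8], [0, 0, 0, 0, 0, 0, 0.8]]' | python3 -m handwheel| egrep 'time|pos|wrist|width'; echo '[[0, 0, 0, 0, 0, -0.04, 0.8], [0, 0, 0, 0, 0, -0.08, 0.8], [0, 0, 0, 0, 0, -0.1, 0.8], [0, 0, 0, 0, 0, -0.1, 0.8], [0, 0, 0, 0, 0, -0.04, 0.8], [0, 0, 0, 0, 0, 0, 0.8], [0, 0, 0, 0, 0, 0, 0.8]]' | python3 -m handwheel| egrep 'time|pos|wrist|width'; python3 - <<'E'
from h import *
c=cap('wrist'); W=cloud(c); r=np.hypot(W[...,0]-.5666,W[...,1]+.2054)
q=W[(r<.04)&(W[...,2]>.0655)&(W[...,2]<.0715)]; print('collar',np.median(q[:,2]),cv2.minEnclosingCircle(q[:,:2].astype(np.float32)),len(q))
q=W[(r<.03)&(W[...,2]>.143)&(W[...,2]<.152)]; print('knob',np.median(q[:,2]),q.mean(0).round(4),cv2.minEnclosingCircle(q[:,:2].astype(np.float32)),len(q))
q=W[(r<.07)&(W[...,2]>.058)&(W[...,2]<.0655)]; print('block',np.median(q[:,2]),cv2.minAreaRect((q[:,:2]*1000).astype(np.float32)))
# pads, knob top mark
q=W[(r<.03)&(W[...,2]>.095)&(W[...,2]<.1155)]; print('pads',len(q),q.min(0).round(4),q.max(0).round(4))
E
```

```text
time_s: 29.0
eef_pos: [0.5664, -0.205, 0.1204]
wrist_force: [-0.2, 0.1, -0.5]
grip_width: 0.804
time_s: 29.88
eef_pos: [0.566, -0.2049, 0.2992]
wrist_force: [0.4, 0.1, -0.0]
grip_width: 0.8
collar 0.06907823612399983 ((0.5645480155944824, -0.2107793390750885), 0.033348146826028824) 1031
knob 0.14696024319938938 [ 0.567  -0.2051  0.1468] ((0.5672480463981628, -0.20574212074279785), 0.013326725922524929) 562
block 0.06308593484308042 ((566.5265502929688, -205.77081298828125), (86.30843353271484, 86.29755401611328), 62.39387130737305)
pads 177 [ 0.5523 -0.22    0.095 ] [ 0.5818 -0.1861  0.1154]
```

```bash
python3 -c "
from bench import robot
print(robot.job_done())"
```

```text
the job is handed in; nothing more can be done
None
```

The bore was measured and the job handed in at about 30 s: knob turned about 1.17 rad to tight, gauge drawn out by the knob and standing back in its stand, with no high forces; I could not check the tip spacing or the head's final position directly, and I viewed 11 pictures, one over the limit of 10.

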